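# Weigh the filter cartridges and sort them

### The arm

A 6-joint arm with a two-finger parallel gripper is mounted at the origin on the work surface. World frame = base frame: x ahead of the robot, y to its left, z up, the work surface at z = 0. Lengths are in m, angles in degrees, forces in N, time in s.
With the tool pointing down it reaches from about 0.25 to 0.725 m from the base axis. Payload 9.7 kg.
Tool frame: the origin (TCP) lies at the very end of the fingers, on their centre line; the grasp point (between the pads) lies 19 mm behind it (bot.grip_point_offset is the distance from the TCP to the grasp point, in m); y points along the fingers, x is the direction in which the jaws open and shut, and the axes are right-handed (so a half turn about y gives the same grasp; the last joint's range is limited). The gripper opens to 85 mm and grips with 20 to 120 N. Pads are 22 mm wide; open, the fingers measure 114 mm over their backs; the gripper's body (76 mm by 85 mm) begins 54 mm behind the grasp point. The pads swing forward as they close: fully open they stand 13 mm farther back than shut.
Start: joints at [75.974, 4.979, 10.078, 95.1, 0, 90], TCP at [0.133, 0.534, 0.231] pointing down, gripper open.
Joint ranges: [-179.16, 179.16], [-48.56, 103.87], [-65.8, 70.77], [-126.05, 130.52], [-82.76, 87.17], [-180, 180]. Speed limits (degrees/s): [127.2, 127.2, 147.25, 180, 180, 180].

### API

Orientations are given as [roll, pitch, yaw] about the fixed x, y, z axes, in that order (R = Rz(yaw) Ry(pitch) Rx(roll)).
In Python, from workcell import bot gives the robot as it stands.
- The arm moves only by the shell command python3 -m inch 'ROWS' [FORCE]. ROWS is JSON, a list of rows, each a list of 3 entries, a list of its own where there are three numbers: the shift along the tool's x, y, z in mm, then the turn, a rotation vector about the tool's x, y, z in rad, then the finger opening in mm, from 0 to 85.4. In form: [[[x, y, z], [ax, ay, az], grip], ...]. A call has 1 to 20 rows; each row is the pose to reach, as a shift and turn from the pose measured when the call began, along the tool's axes at that moment; what a row does not reach only later rows make up. A row lasts 1/10 s, in which the tool goes at most 50 mm and 8.59 degrees, less where a joint would pass 70% of its speed; a pose out of reach is approached as far as the arm can. A call with a gripper value outside its range is refused whole. The fingers move at their own pace and stop on an object; FORCE is the grip in N (left out, the last holds). Time passes only in rows, so rows that repeat a pose let the fingers close. It gives the time, the measured TCP pose, the force and the opening at its end, in the units of the state.
- bot.get_obs(): the state, without advancing time (a new reading comes with each control period).
- bot.camera(name): name is "side" or "top"; returns a dict with "frame" (384x512x3 uint8, red, green, blue), "mtx" (3x3 intrinsics, pixels), "k1" (the pictures are not rectified: a ray, as slopes to the right and down, at radius r is drawn at 1 + k1 r^2 times it, then the intrinsics apply), "origin" and "orientation" of the camera in the world. Camera axes: x right, y down, z forward; pixel columns grow to the right and rows downward; lengths in m; the calibration is good to about 2 mm. A picture is of the moment at which its call begins. There is no depth.
- bot.job_done(): hands the job in, once; it reports no verdict.
Trained networks look in a picture, given as the dict that the camera call returned (one of the last four; its "shot" number tells which), for a name from the list of things; names that differ only in an ending like _2 or _b are one class to them, and where a whole thing is asked for, a point or a joint stands for the part that bears it (a point fixed in the world has none). Each returns a list of dicts, best first, with "confidence" (0 to 1); they miss things now and then, are a little off and sometimes report something else, mostly with a low value. They report only what shows in the picture. A call takes as long as a camera call. They do not tell look-alikes from the thing itself.
- bot.search_frame(picture, name): "box" ([left, top, right, bottom] in pixels, round what is visible of it).
- bot.cut_out(picture, name): "region" (384x512 bool, what is visible of it) and "box" ([left, top, right, bottom] in pixels, round what is visible of it).
The state is a dict: "time": time; "q": joint angles; "qd": joint speeds; "joint_efforts": joint torques, N m; "ee_pos": TCP position; "tcp_rot": TCP orientation; "wrist_force": force on the tool from outside, world axes, zero at the start; "torque": the same for the moment, N m; "opening": finger opening in m.
Only numpy, scipy, OpenCV 4.12 (cv2) and the standard library are available. Lean on these libraries where they do the work, as an engineer would, in place of code of your own. Each camera call takes 0.05 s, during which the arm holds its last target. There are 200 camera calls.

### The job

Two look-alike filter cartridges stand on the bench; find out which are clogged. One at a time, set each on the balance pan, let go and see whether the beam tips: if the pan goes down the cartridge is heavy (clogged), so hang it by its handle on a free peg of the drain rack; if the pan stays up it is light (clean), so move it across onto the deck beside the pan, standing upright and clear of the pan. Sort the first before weighing the second (both may be heavy, or both light), do not knock a cartridge over, and leave the glassware and other things where they are.

Things in the scene. Friction and masses are not known exactly. Their poses are not given: they have to be found in the camera images.
- cartridge_1_tab (a point): Centre of the cartridge's lifting tab, on the drum's axis, 133 mm above the underside. The tab is a flat grey upright plate standing on the middle of the handle's bar: 12 mm thick (own x), 34 mm wide (own y), 36 mm tall. z points up; a half turn about z makes no difference.
- cartridge_1: Filter cartridge, one of two that look alike, 140 to 280 g (not visible): white upright drum 64 mm across, 55 mm tall, grey bail handle on top, tab on the handle; 151 mm overall. Starts standing on the bench. Origin at the centre of its underside, z up.
- cartridge_1_bar (a point): Centre of the cartridge's handle bar, 110 mm above its underside: level square-edged bar along own y, 12 mm wide and 10 mm high, between two uprights 66 mm apart inside, with 50 mm clear height under it, open along own x.
- cartridge_2_tab (a point): Centre of the cartridge's lifting tab, on the drum's axis, 133 mm above the underside. The tab is a flat grey upright plate standing on the middle of the handle's bar: 12 mm thick (own x), 34 mm wide (own y), 36 mm tall. z points up; a half turn about z makes no difference.
- cartridge_2: Filter cartridge, one of two that look alike, 140 to 280 g (not visible): white upright drum 64 mm across, 55 mm tall, grey bail handle on top, tab on the handle; 151 mm overall. Starts standing on the bench. Origin at the centre of its underside, z up.
- cartridge_2_bar (a point): Centre of the cartridge's handle bar, 110 mm above its underside: level square-edged bar along own y, 12 mm wide and 10 mm high, between two uprights 66 mm apart inside, with 50 mm clear height under it, open along own x.
- balance: Beam balance, fixed, turned a little about z. Origin on the bench under the pan's centre. Own +x: from pan along deck, away from the robot. The beam (40 to 75 mm high) runs to own -y, over a pivot 170 mm off with a pointer and white scale plate up to 225 mm high, to a brass counterweight 340 mm off.
- beam (a joint): Beam angle, rad. 0 = pan up (empty or light load), 0.22 = pan fully down, 37 mm lower. The counterweight balances about 190 g on the pan, so the beam rests at one stop or the other; a load close to 190 g may take a few seconds, or tip it only when pushed. It does not matter where on the pan the load stands.
- pan: Weighing pan: level aluminium plate 110 x 110 x 6 mm, no rim; it stays level and moves straight down as the beam tips. Origin at the centre of its upper face, 98 mm above the bench when up, 61 mm when down; axes as the balance's.
- deck: Fixed flat steel deck on the balance, 160 mm long (balance x), 120 mm wide, no rim, its top 96 mm above the bench: 2 mm below the raised pan with a 5 mm gap, so that a cartridge can be slid straight from the raised pan onto it. Origin on the bench under the edge next to the pan.
- deck_near (a point): On the deck's top, 100 mm from the pan's centre: a place for a cartridge.
- deck_far (a point): On the deck's top, 175 mm from the pan's centre: a place for another cartridge.
- rack: White drain rack, fixed, turned a little about z: a rail along own y, top 173 mm above the bench, with two steel pegs 140 mm apart pointing to own -x (towards the robot) over a drip tray 16 mm high. Origin on the bench under the rail's middle.
- peg_right (a point): Hanging place on the axis of the peg on the rack's -y side, 45 mm out from the rail's middle, 165 mm above the bench; x along the peg towards the rail. Level flat strap 24 mm wide, 8 mm high, 76 mm long, its tip turned up, 87 mm out from the rail's middle and up to 180 mm high. A hung cartridge's bar lies across it, bar centre 9 mm above this point.
- peg_left (a point): The same on the peg on the rack's own +y side.
- beaker: Bystander: empty clear glass beaker, 70 mm across, 85 mm tall, standing in the row with the two cartridges; origin at the centre of its underside.
- small_beaker: Bystander: empty clear glass beaker, 54 mm across, 65 mm tall, right of the robot; origin at the centre of its underside.
- wash_bottle: Bystander: white plastic bottle with blue cap, 64 mm across, 160 mm tall, right of the robot; origin at the centre of its underside.
- jar: Bystander: amber glass jar with a black lid, 68 mm across, 90 mm tall, between deck and rack, farther back; origin at the centre of its underside.
- tip_box: Bystander: blue box 85 x 120 x 60 mm, beyond the beam; origin at the centre of its underside.
- dish_stack: Bystander: clear stack of dishes, 90 mm across, 45 mm tall, at the far right; origin at the centre of its underside.
Not all that is in view belongs to the job. What is shaped like the cartridge_1 but black is not meant. Leave any turquoise look-alike of the cartridge_2 alone.

How it is judged (in metres and radians):
On the way, in this order (a step that is already met when the one before it is completed fails the run):
1. one cartridge stands released on the pan and the beam has come to rest (((contact force between cartridge_1 and pan above 0.6 N and contact force between cartridge_1 and the fingers below 0.05 N and velocity of joint beam between -0.1 and 0.1 rad/s) or (contact force between cartridge_2 and pan above 0.6 N and contact force between cartridge_2 and the fingers below 0.05 N and velocity of joint beam between -0.1 and 0.1 rad/s))), for 0.5 s.
2. that cartridge is sorted: heavy on a peg, or light on the deck ((((contact force between cartridge_1 and rack above 1.77 N and (distance between cartridge_1_bar and peg_left below 0.045 m or distance between cartridge_1_bar and peg_right below 0.045 m) and angle between cartridge_1's own z axis and vertical below 0.3 rad and linear speed of cartridge_1 below 0.1 m/s and contact force between cartridge_1 and the fingers below 0.05 N) or (contact force between cartridge_1 and deck between 1 and 1.96 N and contact force between cartridge_1 and pan below 0.05 N and angle between cartridge_1's own z axis and vertical below 0.1 rad and linear speed of cartridge_1 below 0.05 m/s and contact force between cartridge_1 and the fingers below 0.05 N)) or ((contact force between cartridge_2 and rack above 1.77 N and (distance between cartridge_2_bar and peg_left below 0.045 m or distance between cartridge_2_bar and peg_right below 0.045 m) and angle between cartridge_2's own z axis and vertical below 0.3 rad and linear speed of cartridge_2 below 0.1 m/s and contact force between cartridge_2 and the fingers below 0.05 N) or (contact force between cartridge_2 and deck between 1 and 1.96 N and contact force between cartridge_2 and pan below 0.05 N and angle between cartridge_2's own z axis and vertical below 0.1 rad and linear speed of cartridge_2 below 0.05 m/s and contact force between cartridge_2 and the fingers below 0.05 N)))), for 0.2 s.
3. the other cartridge stands released on the pan and the beam has come to rest ((((contact force between cartridge_1 and pan above 0.6 N and contact force between cartridge_1 and the fingers below 0.05 N and velocity of joint beam between -0.1 and 0.1 rad/s) and ((contact force between cartridge_2 and rack above 1.77 N and (distance between cartridge_2_bar and peg_left below 0.045 m or distance between cartridge_2_bar and peg_right below 0.045 m) and angle between cartridge_2's own z axis and vertical below 0.3 rad and linear speed of cartridge_2 below 0.1 m/s and contact force between cartridge_2 and the fingers below 0.05 N) or (contact force between cartridge_2 and deck between 1 and 1.96 N and contact force between cartridge_2 and pan below 0.05 N and angle between cartridge_2's own z axis and vertical below 0.1 rad and linear speed of cartridge_2 below 0.05 m/s and contact force between cartridge_2 and the fingers below 0.05 N))) or ((contact force between cartridge_2 and pan above 0.6 N and contact force between cartridge_2 and the fingers below 0.05 N and velocity of joint beam between -0.1 and 0.1 rad/s) and ((contact force between cartridge_1 and rack above 1.77 N and (distance between cartridge_1_bar and peg_left below 0.045 m or distance between cartridge_1_bar and peg_right below 0.045 m) and angle between cartridge_1's own z axis and vertical below 0.3 rad and linear speed of cartridge_1 below 0.1 m/s and contact force between cartridge_1 and the fingers below 0.05 N) or (contact force between cartridge_1 and deck between 1 and 1.96 N and contact force between cartridge_1 and pan below 0.05 N and angle between cartridge_1's own z axis and vertical below 0.1 rad and linear speed of cartridge_1 below 0.05 m/s and contact force between cartridge_1 and the fingers below 0.05 N))))), for 0.5 s.
At the end, for the whole second after the job is handed in: Each cartridge let go: over 190 g, hung on a peg, swaying under 0.1 m/s (bar within 45 mm of its hanging place, tilt under 0.3 rad, at least 1.77 N on the rack); under, at rest on the deck (tilt under 0.1 rad, 1.0 to 1.96 N on it, off the pan). From 181 to 199 g either place counts (((contact force between cartridge_1 and rack above 1.77 N and (distance between cartridge_1_bar and peg_left below 0.045 m or distance between cartridge_1_bar and peg_right below 0.045 m) and angle between cartridge_1's own z axis and vertical below 0.3 rad and linear speed of cartridge_1 below 0.1 m/s and contact force between cartridge_1 and the fingers below 0.05 N) or (contact force between cartridge_1 and deck between 1 and 1.96 N and contact force between cartridge_1 and pan below 0.05 N and angle between cartridge_1's own z axis and vertical below 0.1 rad and linear speed of cartridge_1 below 0.05 m/s and contact force between cartridge_1 and the fingers below 0.05 N)) and ((contact force between cartridge_2 and rack above 1.77 N and (distance between cartridge_2_bar and peg_left below 0.045 m or distance between cartridge_2_bar and peg_right below 0.045 m) and angle between cartridge_2's own z axis and vertical below 0.3 rad and linear speed of cartridge_2 below 0.1 m/s and contact force between cartridge_2 and the fingers below 0.05 N) or (contact force between cartridge_2 and deck between 1 and 1.96 N and contact force between cartridge_2 and pan below 0.05 N and angle between cartridge_2's own z axis and vertical below 0.1 rad and linear speed of cartridge_2 below 0.05 m/s and contact force between cartridge_2 and the fingers below 0.05 N))); the robot touches nothing.
It fails at once if a bystander is pushed more than 40 mm from its place (distance of any of beaker, small_beaker, wash_bottle, jar, tip_box, dish_stack from where it was at the start of the episode above 0.04 m).
It fails at once if a cartridge is knocked over (angle between any of cartridge_1, cartridge_2's own z axis and vertical above 0.9 rad).
It also fails if it takes over 72 s, if anything falls off the work surface, if the arm or the gripper's body presses on something with over 40 N, if the wrist force passes 120 N, or if a joint passes its speed limit or range.

## Working session

There is one attempt and no reset: what is moved stays moved. The work goes in short steps, Python scripts to look and compute and a shell command to move; the robot and the scene stay as the last step left them, time stands still between calls to the robot, and variables do not carry over. Pictures are saved under pics/ and viewed, about 8 in all and at most 12, crops included, and the job is handed in when it is done.

```bash
mkdir -p pics; ls; cat > h.py <<'E'
import numpy as np, cv2
from scipy.spatial.transform import Rotation as R
from workcell import bot
def rot(o):
    o=np.array(o,float)
    return o if o.shape==(3,3) else R.from_euler('xyz',o,degrees=True).as_matrix()
def ray(c,uv):
    K=np.array(c['mtx']);uv=np.atleast_2d(np.array(uv,float))
    d=np.c_[(uv[:,0]-K[0,2])/K[0,0],(uv[:,1]-K[1,2])/K[1,1]];s=d.copy()
    for _ in range(20): s=d/(1+c['k1']*(s**2).sum(1,keepdims=True))
    return np.c_[s,np.ones(len(s))]@rot(c['orientation']).T
def atz(c,uv,z):
    d=ray(c,uv);o=np.array(c['origin']);return o+d*((z-o[2])/d[:,2])[:,None]
def proj(c,P):
    p=(np.atleast_2d(P)-np.array(c['origin']))@rot(c['orientation'])
    s=p[:,:2]/p[:,2:];s=s*(1+c['k1']*(s**2).sum(1,keepdims=True))
    K=np.array(c['mtx']);return np.c_[s[:,0]*K[0,0]+K[0,2],s[:,1]*K[1,1]+K[1,2]]
def tri(c1,u1,c2,u2):
    A=[];b=[]
    for c,u in((c1,u1),(c2,u2)):
        d=ray(c,u)[0];d/=np.linalg.norm(d);M=np.eye(3)-np.outer(d,d);A.append(M);b.append(M@np.array(c['origin']))
    return np.linalg.lstsq(np.vstack(A),np.hstack(b),rcond=None)[0]
def save(c,n,box=None,k=1):
    f=c['frame']
    if box: f=f[box[1]:box[3],box[0]:box[2]]
    cv2.imwrite('pics/'+n,cv2.resize(f[:,:,::-1],None,fx=k,fy=k,interpolation=cv2.INTER_CUBIC))
def shift(target,yaw=None):
    """rows' shift (mm) and turn for TCP to target (m) with tool orientation unchanged or jaw dir yaw"""
    s=bot.get_obs();M=rot(s['tcp_rot']);return (M.T@(np.array(target)-np.array(s['ee_pos'])))*1000
E
python3 - <<'E'
from h import *
s=bot.get_obs();print({k:np.round(s[k],3) for k in('time','ee_pos','tcp_rot','opening')},rot(s['tcp_rot']).round(2))
for n in('side','top'):
    c=bot.camera(n);save(c,n+'0.png',k=1.5);print(n,np.round(c['origin'],3),np.round(c['orientation'],2),c['mtx'],c['k1'])
    for t in('cartridge_1','cartridge_1_tab','balance','pan','deck','rack','beaker','jar'):
        print(t,[(np.round(d['box']).astype(int).tolist(),round(d['confidence'],2)) for d in bot.search_frame(c,t)])
E
```

```text
pics
{'time': np.float64(0.0), 'ee_pos': array([0.133, 0.533, 0.231]), 'tcp_rot': array([-9.0000e+01,  7.4000e-02,  7.5976e+01]), 'opening': np.float64(0.085)} [[ 0.24 -0.   -0.97]
 [ 0.97 -0.    0.24]
 [-0.   -1.   -0.  ]]
side [-0.061 -1.114  0.828] [-121.26   -0.96  -27.92] [[458.55910221   0.         256.41185195]
 [  0.         458.55910221 193.02244581]
 [  0.           0.           1.        ]] -0.078668604463557
cartridge_1 [([202, 159, 222, 205], 0.93), ([126, 143, 147, 182], 0.88), ([134, 160, 162, 203], 0.79), ([181, 151, 199, 195], 0.73)]
cartridge_1_tab [([133, 152, 159, 197], 0.82), ([204, 161, 226, 207], 0.59)]
balance [([226, 179, 319, 292], 0.68)]
pan [([231, 186, 279, 210], 0.8)]
deck [([262, 170, 322, 212], 0.83), ([180, 152, 199, 194], 0.43), ([204, 160, 219, 207], 0.37)]
rack [([204, 113, 276, 191], 0.68)]
beaker [([162, 153, 180, 179], 0.87)]
jar [([277, 157, 298, 171], 0.59), ([204, 114, 279, 191], 0.28)]
top [ 0.366 -0.105  1.794] [-175.2     1.26  -90.7 ] [[480.40254287   0.         248.76119655]
 [  0.         480.40254287 188.45384068]
 [  0.           0.           1.        ]] 0.06279086840442147
cartridge_1 [([157, 255, 178, 275], 0.82), ([159, 216, 182, 234], 0.77), ([116, 255, 143, 274], 0.65), ([188, 203, 213, 221], 0.56)]
cartridge_1_tab [([156, 250, 177, 280], 0.64), ([190, 206, 212, 221], 0.49)]
balance [([225, 160, 362, 209], 0.64)]
pan [([228, 171, 266, 206], 0.82)]
deck [([223, 131, 261, 175], 0.84)]
rack [([111, 142, 208, 194], 0.61), ([222, 131, 262, 175], 0.55)]
beaker [([115, 142, 206, 193], 0.59), ([127, 221, 147, 237], 0.58), ([222, 130, 263, 178], 0.43)]
jar [([186, 115, 207, 136], 0.74)]
```

View pics/side0.png

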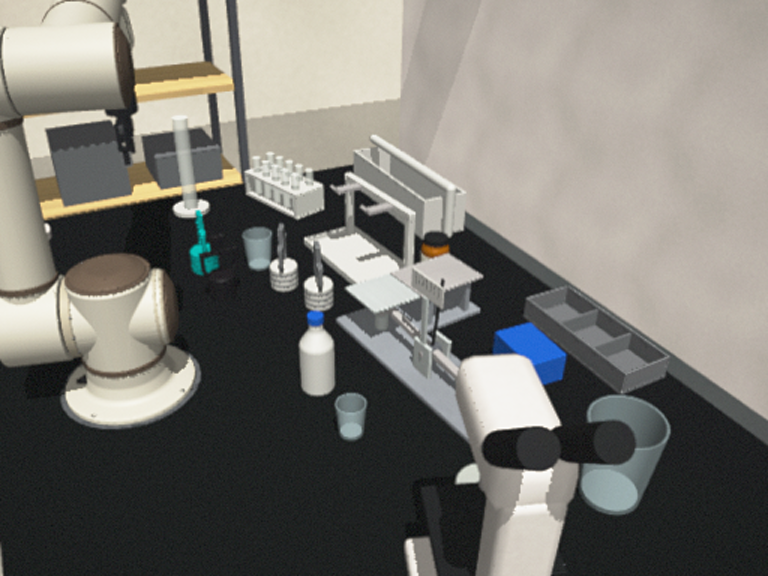

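View pics/top0.png

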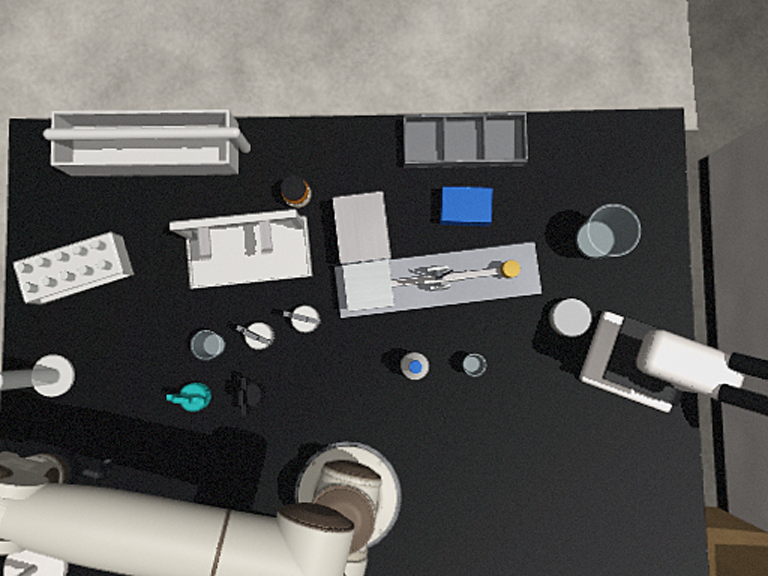

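Top view (1.5x pixels): two white cartridges at (258,336) and (305,319). They could be confused with the turquoise look-alike (193,397), the black one (247,393), the wash bottle (415,366) or the white cup (571,318). I choose the two white ones. In the side view they are at (284,270) and (319,290). Next, close crops to check and measure.

```bash
python3 - <<'E'
from h import *
t=bot.camera('top');s=bot.camera('side')
a=t['frame'][130:245,110:270];b=s['frame'][108:215,170:330]
im=np.vstack([cv2.resize(x[:,:,::-1],None,fx=5,fy=5,interpolation=cv2.INTER_CUBIC)[:] for x in (a,)])
cv2.imwrite('pics/t1.png',im);cv2.imwrite('pics/s1.png',cv2.resize(b[:,:,::-1],None,fx=5,fy=5,interpolation=cv2.INTER_CUBIC))
for n,c in(('top',t),('side',s)):
    for k in ('cartridge_1','cartridge_1_tab','pan','deck','rack'):
        for d in bot.cut_out(c,k):
            m=d['region'];ys,xs=np.nonzero(m)
            if len(xs)<5: continue
            r=cv2.minAreaRect(np.c_[xs,ys].astype(np.float32))
            print(n,k,round(d['confidence'],2),np.round(d['box']).astype(int),len(xs),'cen',xs.mean().round(1),ys.mean().round(1),'box',cv2.boxPoints(r).round(1).tolist())
E
```

```text
top cartridge_1 0.85 [157 256 178 276] 344 cen 165.8 263.0 box [[151.1999969482422, 270.6000061035156], [161.60000610351562, 249.8000030517578], [178.8000030517578, 258.3999938964844], [168.39999389648438, 279.20001220703125]]
top cartridge_1 0.73 [115 254 143 276] 338 cen 128.1 263.7 box [[111.19999694824219, 263.3999938964844], [136.10000610351562, 251.6999969482422], [143.0, 266.29998779296875], [118.0999984741211, 278.0]]
top cartridge_1 0.7 [159 217 181 231] 273 cen 171.5 223.1 box [[159.0, 216.0], [181.0, 216.0], [181.0, 232.0], [159.0, 232.0]]
top cartridge_1 0.69 [227 175 262 209] 947 cen 245.0 189.9 box [[227.6999969482422, 176.1999969482422], [258.3999938964844, 172.60000610351562], [262.0, 203.39999389648438], [231.39999389648438, 207.0]]
top cartridge_1 0.66 [189 202 214 220] 284 cen 202.6 212.1 box [[189.0, 208.8000030517578], [202.10000610351562, 197.60000610351562], [215.6999969482422, 213.39999389648438], [202.60000610351562, 224.6999969482422]]
top cartridge_1_tab 0.67 [158 249 178 280] 326 cen 166.2 262.6 box [[149.6999969482422, 261.70001220703125], [166.6000061035
[... 2614 characters left out ...]
71.6000061035156, 177.8000030517578], [279.29998779296875, 200.89999389648438], [237.89999389648438, 214.6999969482422]]
side deck 0.78 [261 169 323 218] 1129 cen 293.8 187.8 box [[261.1000061035156, 181.5], [312.20001220703125, 162.3000030517578], [326.5, 200.1999969482422], [275.29998779296875, 219.39999389648438]]
side rack 0.87 [202 114 275 189] 2215 cen 242.5 158.6 box [[197.5, 165.3000030517578], [231.3000030517578, 113.19999694824219], [290.0, 151.39999389648438], [256.20001220703125, 203.39999389648438]]
side rack 0.75 [257 185 305 252] 414 cen 284.0 226.0 box [[256.5, 207.1999969482422], [295.0, 187.0], [323.29998779296875, 240.8000030517578], [284.8999938964844, 261.1000061035156]]
```

View pics/t1.png

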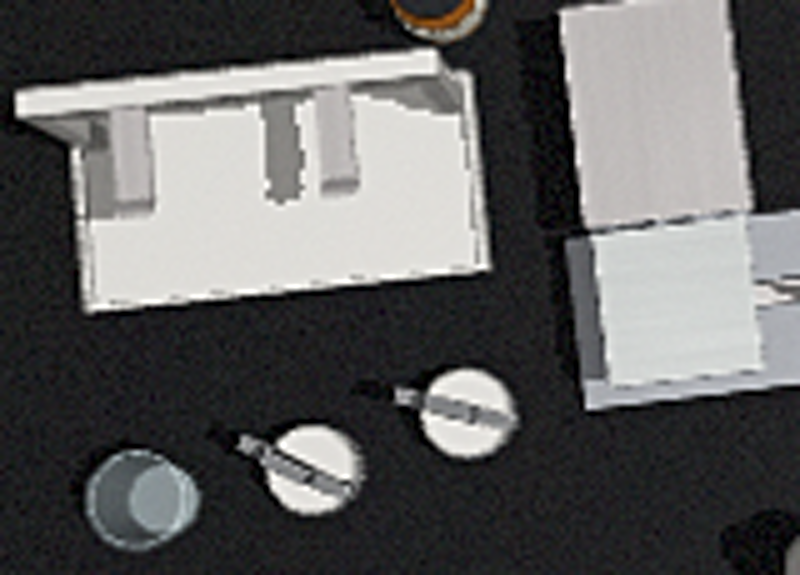

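View pics/s1.png

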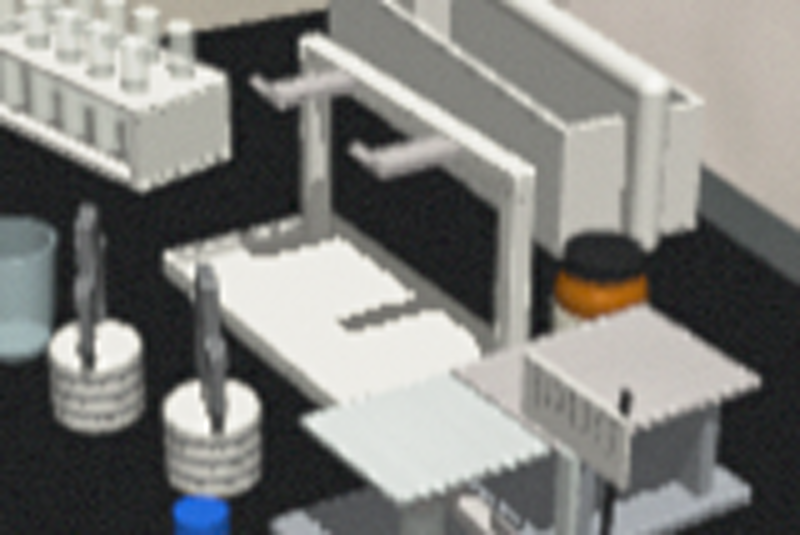

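Both chosen cartridges are white with grey handles. In the top crop the drum tops are at (469,412) for A and (315,469) for B. The pan quad is at (590..762, 212..385), and the peg tips are at (135,208) and (340,188). Now I turn these into positions.

```bash
python3 - <<'E'
from h import *
t=bot.camera('top');s=bot.camera('side')
f=lambda P:[(110+(x+.5)/5-.5,130+(y+.5)/5-.5) for x,y in P]
g=lambda P:[(170+(x+.5)/5-.5,108+(y+.5)/5-.5) for x,y in P]
T=lambda P,z:atz(t,f(P),z).round(4)[:,:2]
S=lambda P,z:atz(s,g(P),z).round(4)[:,:2]
def yaw(p):d=p[1]-p[0];return np.degrees(np.arctan2(d[1],d[0])).round(1)
for n,d,b in(('A',(469,412),[(400,394),(515,420)]),('B',(315,469),[(243,440),(352,491)])):
    p=T(b,.115);print(n,'drum',T([d],.055),'bar',p,p.mean(0),'len',np.linalg.norm(p[1]-p[0]).round(3),yaw(p[::-1]))
# drum top ellipse centre from side
print('side drums',S([(212,407),(96,347)],.055))
p=T([(590,235),(750,212),(762,370),(608,385)],.098);print('pan',p.tolist(),p.mean(0),yaw(p[[2,1]]),yaw(p[[3,0]]), [np.linalg.norm(p[i]-p[i-1]).round(3) for i in range(4)])
p=S([(301,421),(460,375),(550,450),(405,502)],.098);print('pan side',p.mean(0))
p=T([(560,10),(750,210),(585,228)],.096);print('deck',p.tolist(),yaw(p[[2,0]]))
p=S([(640,305),(760,382)],.096);print('deck far side',p.tolist())
p=T([(17,92),(434,50),(437,75),(17,117)],.173);print('rail',p.tolist(),p.mean(0),yaw(p[[1,0]]),yaw(p[[2,3]]))
for x in([(133,110),(137,212)],[(334,88),(340,188)]):
    p=T(x,.169);print('peg',p.tolist(),yaw(p[::-1]))
    print(' tip z.18',T(x[1:],.18))
print('tri peg tips',tri(t,f([(135,204)])[0],s,g([(257,80)])[0]).round(3),tri(t,f([(338,184)])[0],s,g([(357,150)])[0]).round(3))
print('beaker',T([(140,500)],.08))
E
```

```text
A drum [[0.4289 0.0969]] bar [[0.44   0.1382]
 [0.4207 0.0577]] [0.43035 0.09795] len 0.083 76.5
B drum [[0.3893 0.2085]] bar [[0.4094 0.2481]
 [0.3728 0.1718]] [0.3911  0.20995] len 0.085 64.4
side drums [[0.4279 0.0931]
 [0.3882 0.2027]]
pan [[0.552, 0.0052], [0.5668, -0.1087], [0.4543, -0.1156], [0.4451, -0.0066]] [ 0.50455  -0.056425] 3.5 6.3 [np.float64(0.108), np.float64(0.115), np.float64(0.113), np.float64(0.109)]
pan side [ 0.5058  -0.06395]
deck [[0.7147, 0.0254], [0.5684, -0.1087], [0.5573, 0.0089]] 6.0
deck far side [[0.7145, 0.0252], [0.7279, -0.0972]]
rail [[0.6474, 0.3909], [0.6725, 0.106], [0.6552, 0.104], [0.6302, 0.3907]] [0.651325 0.2479  ] 95.0 95.0
peg [[0.6346, 0.3128], [0.5643, 0.3096]] 2.6
 tip z.18 [[0.563  0.3068]]
peg [[0.6479, 0.1752], [0.5789, 0.1712]] 3.3
 tip z.18 [[0.5774 0.1693]]
tri peg tips [0.565 0.31  0.18 ] [0.577 0.172 0.178]
beaker [[0.3687 0.3285]]
```

```bash
cat >> h.py <<'E'
def go(x,y,z,yaw):
    s=bot.get_obs();M=rot(s['tcp_rot']);a=np.radians(yaw)
    X=np.array([np.cos(a),np.sin(a),0]);Y=np.array([0,0,-1.]);Mt=np.c_[X,Y,np.cross(X,Y)]
    d=M.T@(np.array([x,y,z])-s['ee_pos'])*1000;r=R.from_matrix(M.T@Mt).as_rotvec()
    print('shift',d.round(1),'turn',r.round(3),'| t',np.round(s['time'],1),'pos',np.round(s['ee_pos'],4),'rpy',np.round(s['tcp_rot'],1),'F',np.round(s['wrist_force'],2),'open',np.round(s['opening']*1000,1))
E
python3 -c "
from h import *
go(.429,.0965,.2,-13.5)"
```

```text
shift [-352.4   31.3 -392.8] turn [-0.     1.562  0.   ] | t 1.6 pos [0.1333 0.5336 0.2313] rpy [-90.  -0.  76.] F [-1.04 -0.74 -0.18] open 85.4
```

```bash
python3 -m inch '[[[-25,0,-28],[0,0.11,0],85],[[-50,0,-56],[0,0.22,0],85],[[-75,0,-84],[0,0.34,0],85],[[-100,0,-112],[0,0.45,0],85],[[-125,0,-140],[0,0.56,0],85],[[-150,0,-168],[0,0.67,0],85],[[-175,0,-196],[0,0.78,0],85],[[-201,0,-224],[0,0.89,0],85],[[-226,0,-252],[0,1.0,0],85],[[-251,0,-280],[0,1.12,0],85],[[-277,0,-308],[0,1.23,0],85],[[-302,0,-336],[0,1.34,0],85],[[-327,0,-364],[0,1.45,0],85],[[-352,10,-393],[0,1.562,0],85],[[-352,31,-393],[0,1.562,0],60],[[-352,31,-393],[0,1.562,0],60],[[-352,31,-393],[0,1.562,0],60]]'; python3 - <<'E'
from h import *
go(.429,.0965,.117,-13.5)
t=bot.camera('top');s=bot.camera('side')
a=cv2.resize(t['frame'][170:250,140:260],None,fx=5,fy=5,interpolation=cv2.INTER_CUBIC);b=cv2.resize(s['frame'][130:225,170:230],None,fx=4.21,fy=4.21,interpolation=cv2.INTER_CUBIC)
b=b[:400];b=np.pad(b,((0,max(0,400-len(b))),(0,0),(0,0)));im=np.hstack([a,b[:400]])[:,:800];cv2.imwrite('pics/a2.png',im[:,:,::-1])
E
```

```text
time: 3.3
ee_pos: [0.4289, 0.0969, 0.2006]
tcp_rot: [-90.0, 0.0, -13.5]
wrist_force: [-0.1, 0.1, 1.3]
opening: 0.0598
shift [ 0.2 83.6 -0.4] turn [ 0.     0.    -0.001] | t 3.3 pos [0.4289 0.0969 0.2006] rpy [-90.    0.  -13.5] F [-0.09  0.14  1.27] open 59.8
```

View pics/a2.png

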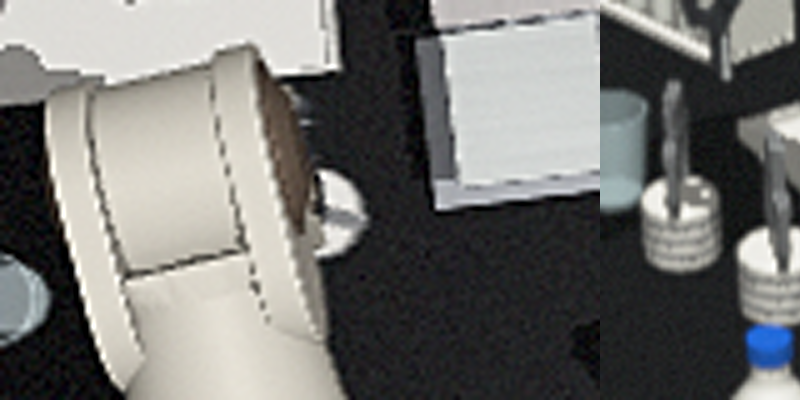

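The top view is blocked by the arm. In the side part the tab at (775,190) sits between the two finger tips, near (725,55) and the crop edge, as expected. I'll descend and close.

```bash
python3 -m inch '[[[0,30,0],[0,0,0],50],[[0,60,0],[0,0,0],50],[[0,83,0],[0,0,0],50],[[0,83,0],[0,0,0],50],[[0,83,0],[0,0,0],30],[[0,83,0],[0,0,0],20],[[0,83,0],[0,0,0],14],[[0,83,0],[0,0,0],5],[[0,83,0],[0,0,0],5],[[0,83,0],[0,0,0],5],[[0,83,0],[0,0,0],5]]' 50; python3 -c "
from h import *
go(.505,-.0585,.117+.115,5.5)
s=bot.camera('side');save(s,'a3.png',[150,130,290,230],5)"
```

```text
time: 4.5
ee_pos: [0.4302, 0.0977, 0.12]
tcp_rot: [-89.9, -0.2, -13.4]
wrist_force: [-0.5, 0.3, 6.9]
opening: 0.0111
shift [ 109.5 -111.9 -134.3] turn [-0.001 -0.331  0.004] | t 4.5 pos [0.4302 0.0977 0.12  ] rpy [-89.9  -0.2 -13.4] F [-0.49  0.29  6.86] open 11.1
```

View pics/a3.png

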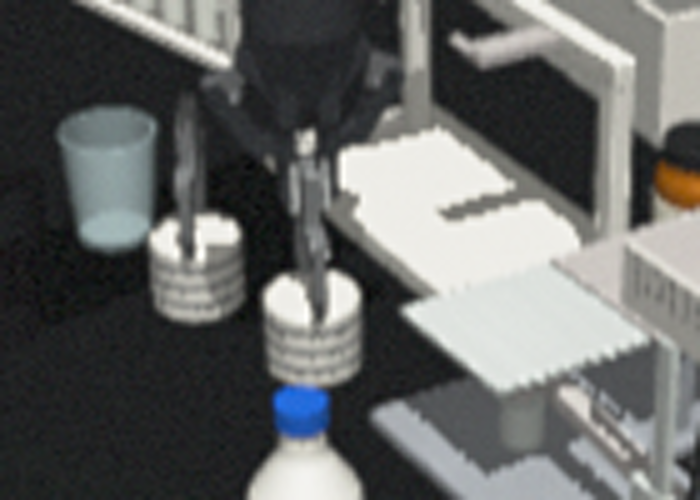

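The grip holds: opening 11 mm, with the tab at (312,190) between the fingers and the cartridge upright. Lift and carry to the pan.

```bash
python3 -m inch '[[[0,-20,0],[0,0,0],5],[[0,-45,0],[0,0,0],5],[[0,-75,0],[0,0,0],5],[[0,-105,0],[0,0,0],5],[[0,-118,0],[0,0,0],5],[[10,-118,-13],[0,-0.03,0],5],[[25,-118,-31],[0,-0.08,0],5],[[42,-118,-52],[0,-0.13,0],5],[[60,-118,-74],[0,-0.18,0],5],[[78,-118,-96],[0,-0.23,0],5],[[94,-118,-115],[0,-0.28,0],5],[[104,-118,-128],[0,-0.32,0],5],[[109,-118,-134],[0,-0.331,0],5],[[109,-118,-134],[0,-0.331,0],5],[[109,-118,-134],[0,-0.331,0],5]]'; python3 -c "
from h import *
go(.505,-.0585,.121+.098,5.5)
s=bot.camera('side');save(s,'a4.png',[190,120,330,220],5)
t=bot.camera('top')"
```

```text
time: 6.05
ee_pos: [0.5043, -0.0576, 0.2379]
tcp_rot: [-89.9, -0.2, 5.5]
wrist_force: [-0.0, 0.5, -1.4]
opening: 0.0115
shift [ 0.5 18.9 -1. ] turn [-0.001 -0.     0.003] | t 6.0 pos [ 0.5043 -0.0576  0.2379] rpy [-89.9  -0.2   5.5] F [-0.02  0.51 -1.38] open 11.5
```

View pics/a4.png

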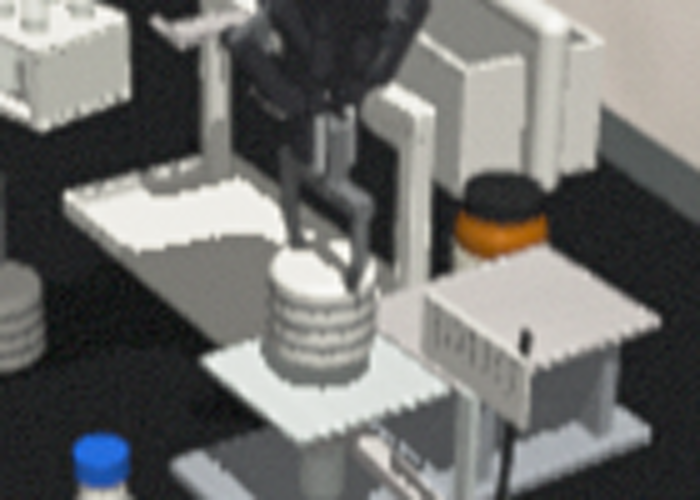

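It hangs upright above the pan centre (drum bottom about (320,375), pan (320,390)). Lower and release.

```bash
python3 -m inch '[[[0,8,0],[0,0,0],5],[[0,14,0],[0,0,0],5],[[0,17,0],[0,0,0],5],[[0,18,0],[0,0,0],5],[[0,18,0],[0,0,0],5],[[0,18,0],[0,0,0],5]]'; python3 -m inch '[[[0,0,0],[0,0,0],14],[[0,0,0],[0,0,0],18],[[0,0,0],[0,0,0],26],[[0,0,0],[0,0,0],36],[[0,0,0],[0,0,0],45],[[0,0,0],[0,0,0],45],[[0,-20,0],[0,0,0],45],[[0,-55,0],[0,0,0],45],[[0,-55,0],[0,0,0],45],[[0,-55,0],[0,0,0],45],[[0,-55,0],[0,0,0],45],[[0,-55,0],[0,0,0],45],[[0,-55,0],[0,0,0],45],[[0,-55,0],[0,0,0],45],[[0,-55,0],[0,0,0],45],[[0,-55,0],[0,0,0],45],[[0,-55,0],[0,0,0],45],[[0,-55,0],[0,0,0],45],[[0,-55,0],[0,0,0],45],[[0,-55,0],[0,0,0],45]]';  python3 -c "
from h import *
go(.505,-.0585,.121+.098,5.5)
s=bot.camera('side');save(s,'a5.png',[190,120,330,220],5)"
```

```text
time: 6.75
ee_pos: [0.5045, -0.0573, 0.2204]
tcp_rot: [-89.9, -0.2, 5.5]
wrist_force: [-0.6, -1.0, -1.2]
opening: 0.0111
time: 8.75
ee_pos: [0.5043, -0.0574, 0.2754]
tcp_rot: [-90.0, -0.2, 5.5]
wrist_force: [0.7, -0.5, 0.5]
opening: 0.045
shift [ 0.4 56.4 -1.2] turn [-0.001  0.001  0.004] | t 8.8 pos [ 0.5043 -0.0574  0.2754] rpy [-90.   -0.2   5.5] F [ 0.73 -0.48  0.55] open 45.0
```

View pics/a5.png

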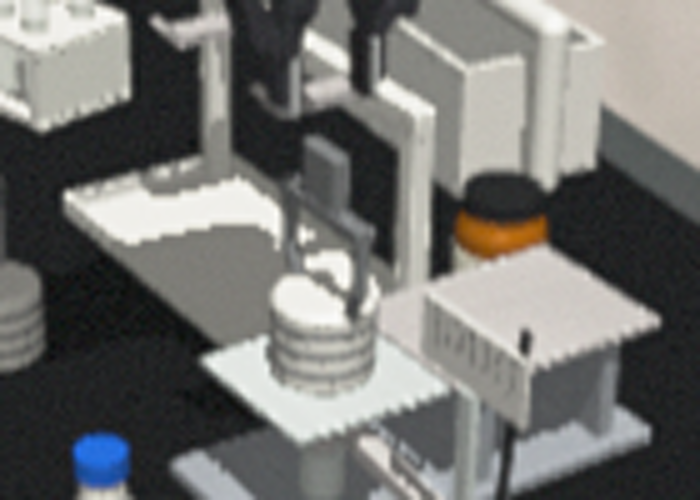

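The cartridge stands upright on the pan and the pan is still up (corner still at (200,360)). I'll wait 2 s more and compare pictures numerically before calling it light.

```bash
python3 -m inch '[[[0,0,0],[0,0,0],45],[[0,0,0],[0,0,0],45],[[0,0,0],[0,0,0],45],[[0,0,0],[0,0,0],45],[[0,0,0],[0,0,0],45],[[0,0,0],[0,0,0],45],[[0,0,0],[0,0,0],45],[[0,0,0],[0,0,0],45],[[0,0,0],[0,0,0],45],[[0,0,0],[0,0,0],45],[[0,0,0],[0,0,0],45],[[0,0,0],[0,0,0],45],[[0,0,0],[0,0,0],45],[[0,0,0],[0,0,0],45],[[0,0,0],[0,0,0],45]]'; python3 -c "
from h import *
s=bot.camera('side')
a=cv2.imread('pics/a5.png').astype(int);b=cv2.resize(s['frame'][120:220,190:330,::-1],None,fx=5,fy=5,interpolation=cv2.INTER_CUBIC).astype(int)
d=abs(a-b).max(2);print(d[150:450,200:450].mean(),d[150:450,200:450].max(),d.mean())
# cartridge drum-top centre in crop about (324,297): z = .098+.055
print(atz(s,[(190+324/5-.4,120+297/5-.4)],.153).round(4))
p=atz(s,[(190+x/5-.4,120+y/5-.4) for x,y in((320,152),(330,205))],.235);print(p.round(3))
go(.5045,-.0575,.2205,5.5)"
```

```text
time: 10.3
ee_pos: [0.5042, -0.0574, 0.2754]
tcp_rot: [-89.9, -0.2, 5.5]
wrist_force: [0.2, 0.1, -0.3]
opening: 0.0449
2.0320133333333334 16 2.5875885714285713
[[ 0.5023 -0.0622  0.153 ]]
[[ 0.513 -0.035  0.235]
 [ 0.486 -0.098  0.235]]
shift [ 0.  54.9 -0.2] turn [-0.001  0.001  0.004] | t 10.4 pos [ 0.5042 -0.0574  0.2754] rpy [-89.9  -0.2   5.5] F [ 0.68 -0.34 -0.6 ] open 44.4
```

Nothing moved, so cartridge A is light. Regrasp and carry it 173 mm along the balance x to deck_far.

```bash
python3 -m inch '[[[0,25,0],[0,0,0],45],[[0,45,0],[0,0,0],45],[[0,54,0],[0,0,0],45],[[0,54,0],[0,0,0],30],[[0,54,0],[0,0,0],20],[[0,54,0],[0,0,0],14],[[0,54,0],[0,0,0],5],[[0,54,0],[0,0,0],5],[[0,54,0],[0,0,0],5],[[0,48,0],[0,0,0],5],[[0,34,0],[0,0,0],5],[[0,30,0],[0,0,0],5],[[0,30,0],[0,0,0],5]]'; python3 -m inch '[[[10,0,0],[0,0,0],5],[[30,0,0],[0,0,0],5],[[55,0,0],[0,0,0],5],[[80,0,0],[0,0,0],5],[[105,0,0],[0,0,0],5],[[130,0,0],[0,0,0],5],[[150,0,0],[0,0,0],5],[[165,0,0],[0,0,0],5],[[173,0,0],[0,0,0],5],[[173,0,0],[0,0,0],5],[[173,0,0],[0,0,0],5],[[173,10,0],[0,0,0],5],[[173,18,0],[0,0,0],5],[[173,22,0],[0,0,0],5],[[173,22,0],[0,0,0],5],[[173,22,0],[0,0,0],5]]'; python3 -c "
from h import *
go(.677,-.041,.1215+.096,5.5);s=bot.camera('side');save(s,'a6.png',[190,120,330,220],5)"
```

```text
time: 11.65
ee_pos: [0.5046, -0.0574, 0.246]
tcp_rot: [-90.0, -0.3, 5.5]
wrist_force: [-0.5, 0.1, -1.7]
opening: 0.0112
time: 13.25
ee_pos: [0.6767, -0.0407, 0.225]
tcp_rot: [-90.0, -0.3, 5.5]
wrist_force: [-0.1, 0.1, -1.6]
opening: 0.0109
shift [ 0.2  7.5 -0.4] turn [-0.001  0.001  0.005] | t 13.2 pos [ 0.6767 -0.0407  0.225 ] rpy [-90.   -0.3   5.5] F [-0.1   0.09 -1.63] open 10.9
```

View pics/a6.png

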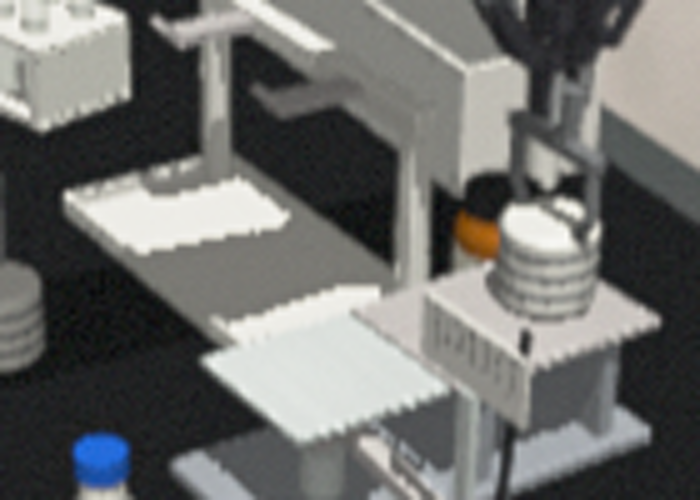

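The cartridge is upright over the far end of the deck, drum at (548,290), and still about 5 mm up. Lower, release, back up.

```bash
python3 -m inch '[[[0,2,0],[0,0,0],5],[[0,4,0],[0,0,0],5],[[0,5,0],[0,0,0],5],[[0,5,0],[0,0,0],5],[[0,5,0],[0,0,0],14],[[0,5,0],[0,0,0],18],[[0,5,0],[0,0,0],26],[[0,5,0],[0,0,0],36],[[0,5,0],[0,0,0],45],[[0,5,0],[0,0,0],45],[[0,-20,0],[0,0,0],45],[[0,-50,0],[0,0,0],45],[[0,-50,0],[0,0,0],45],[[0,-50,0],[0,0,0],45]]'; python3 -c "
from h import *
go(.3893,.2075,.2,-25.6);s=bot.camera('side');save(s,'a7.png',[170,120,310,220],5)"
```

```text
time: 14.7
ee_pos: [0.677, -0.0408, 0.2758]
tcp_rot: [-90.0, -0.4, 5.5]
wrist_force: [-0.0, -0.1, -0.3]
opening: 0.0453
shift [-262.9   74.   274.8] turn [-0.002  0.543  0.007] | t 14.7 pos [ 0.677  -0.0408  0.2758] rpy [-90.   -0.4   5.5] F [-0.03 -0.12 -0.34] open 45.3
```

View pics/a7.png

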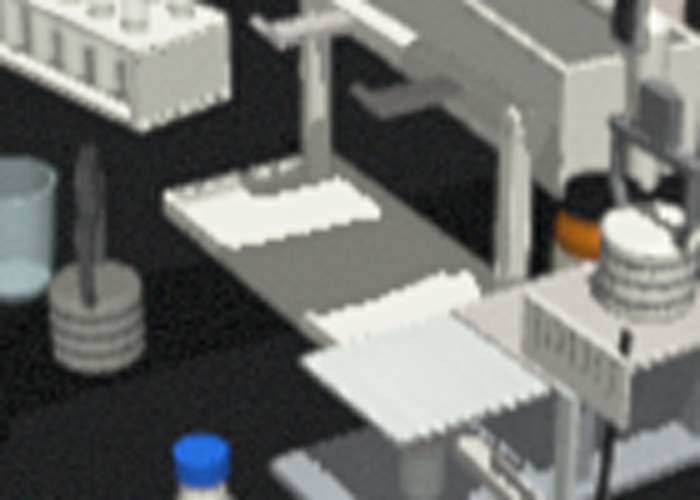

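Cartridge A stands released on the deck at (645,265), and the pan is up and empty. Now to B.

```bash
python3 -m inch '[[[-15,0,15],[0,0.05,0],45],[[-40,0,42],[0,0.1,0],45],[[-70,0,73],[0,0.15,0],45],[[-100,0,105],[0,0.2,0],45],[[-130,0,136],[0,0.27,0],50],[[-160,0,167],[0,0.34,0],50],[[-190,0,199],[0,0.4,0],50],[[-220,0,230],[0,0.46,0],50],[[-245,0,256],[0,0.52,0],50],[[-263,0,275],[0,0.543,0],50],[[-263,30,275],[0,0.543,0],50],[[-263,60,275],[0,0.543,0],50],[[-263,74,275],[0,0.543,0],50],[[-263,74,275],[0,0.543,0],50],[[-263,74,275],[0,0.543,0],50]]'; python3 -c "
from h import *
go(.3893,.208,.12,-25.6)"
```

```text
time: 16.25
ee_pos: [0.3885, 0.2075, 0.1992]
tcp_rot: [-89.9, -0.2, -25.6]
wrist_force: [0.9, -0.7, 0.7]
opening: 0.0501
shift [ 0.3 79.2  0.6] turn [-0.003  0.     0.004] | t 16.2 pos [0.3885 0.2075 0.1992] rpy [-89.9  -0.2 -25.6] F [ 0.91 -0.66  0.7 ] open 50.1
```

```bash
python3 -m inch '[[[0,30,0],[0,0,0],50],[[0,60,0],[0,0,0],50],[[0,79,0],[0,0,0],50],[[0,79,0],[0,0,0],50],[[0,79,0],[0,0,0],30],[[0,79,0],[0,0,0],20],[[0,79,0],[0,0,0],14],[[0,79,0],[0,0,0],5],[[0,79,0],[0,0,0],5],[[0,79,0],[0,0,0],5],[[0,79,0],[0,0,0],5]]' 50; python3 -c "
from h import *
go(.505,-.0585,.123+.115,5.5)"
```

```text
time: 17.35
ee_pos: [0.3895, 0.2079, 0.1217]
tcp_rot: [-89.7, -0.3, -25.6]
wrist_force: [0.2, -0.3, 6.5]
opening: 0.0109
shift [ 219.8 -116.  -189.9] turn [-0.003 -0.543  0.006] | t 17.4 pos [0.3895 0.2079 0.1217] rpy [-89.7  -0.3 -25.6] F [ 0.17 -0.26  6.54] open 10.9
```

```bash
python3 -m inch '[[[0,-20,0],[0,0,0],5],[[0,-50,0],[0,0,0],5],[[0,-85,0],[0,0,0],5],[[0,-110,0],[0,0,0],5],[[0,-118,0],[0,0,0],5],[[10,-118,-9],[0,-0.03,0],5],[[30,-118,-26],[0,-0.08,0],5],[[55,-118,-47],[0,-0.14,0],5],[[82,-118,-71],[0,-0.2,0],5],[[110,-118,-95],[0,-0.27,0],5],[[138,-118,-119],[0,-0.34,0],5],[[166,-118,-143],[0,-0.41,0],5],[[192,-118,-166],[0,-0.47,0],5],[[211,-118,-182],[0,-0.52,0],5],[[220,-118,-190],[0,-0.543,0],5],[[220,-118,-190],[0,-0.543,0],5],[[220,-118,-190],[0,-0.543,0],5],[[220,-118,-190],[0,-0.543,0],5]]'; python3 -c "
from h import *
go(.505,-.0585,.1217+.0985,5.5)
c=bot.camera('side');print([(d['box'],d['confidence']) for d in bot.search_frame(c,'cartridge_2')])"
```

```text
time: 19.15
ee_pos: [0.5048, -0.058, 0.2396]
tcp_rot: [-89.9, -0.4, 5.5]
wrist_force: [-0.3, -0.4, -1.7]
opening: 0.0108
shift [ 0.  19.4 -0.5] turn [-0.002  0.001  0.006] | t 19.2 pos [ 0.5048 -0.058   0.2396] rpy [-89.9  -0.4   5.5] F [-0.29 -0.39 -1.69] open 10.8
[([134.7, 161.7, 161.8, 206.3], 0.86), ([289.2, 135.9, 313.1, 183.1], 0.81), ([243.5, 144.9, 266.5, 195.1], 0.62), ([126.8, 140.9, 144.6, 182.3], 0.58)]
```

```bash
python3 -m inch '[[[0,8,0],[0,0,0],5],[[0,15,0],[0,0,0],5],[[0,18,0],[0,0,0],5],[[0,19,0],[0,0,0],5],[[0,19,0],[0,0,0],5],[[0,19,0],[0,0,0],5]]'; python3 -m inch '[[[0,0,0],[0,0,0],14],[[0,0,0],[0,0,0],18],[[0,0,0],[0,0,0],26],[[0,0,0],[0,0,0],36],[[0,0,0],[0,0,0],45],[[0,0,0],[0,0,0],45],[[0,-20,0],[0,0,0],45],[[0,-55,0],[0,0,0],45],[[0,-55,0],[0,0,0],45],[[0,-55,0],[0,0,0],45],[[0,-55,0],[0,0,0],45],[[0,-55,0],[0,0,0],45],[[0,-55,0],[0,0,0],45],[[0,-55,0],[0,0,0],45],[[0,-55,0],[0,0,0],45],[[0,-55,0],[0,0,0],45],[[0,-55,0],[0,0,0],45],[[0,-55,0],[0,0,0],45],[[0,-55,0],[0,0,0],45],[[0,-55,0],[0,0,0],45]]'; python3 -m inch '[[[0,0,0],[0,0,0],45],[[0,0,0],[0,0,0],45],[[0,0,0],[0,0,0],45],[[0,0,0],[0,0,0],45],[[0,0,0],[0,0,0],45],[[0,0,0],[0,0,0],45],[[0,0,0],[0,0,0],45],[[0,0,0],[0,0,0],45],[[0,0,0],[0,0,0],45],[[0,0,0],[0,0,0],45],[[0,0,0],[0,0,0],45],[[0,0,0],[0,0,0],45]]';  python3 -c "
from h import *
s=bot.camera('side');save(s,'a8.png',[190,120,330,220],5)"
```

```text
time: 19.85
ee_pos: [0.5051, -0.0579, 0.2211]
tcp_rot: [-89.9, -0.4, 5.6]
wrist_force: [0.5, 0.4, -1.1]
opening: 0.0111
time: 21.85
ee_pos: [0.5047, -0.0581, 0.2762]
tcp_rot: [-89.9, -0.4, 5.6]
wrist_force: [-0.8, 0.6, 0.1]
opening: 0.0452
time: 23.05
ee_pos: [0.5047, -0.0581, 0.2762]
tcp_rot: [-89.9, -0.4, 5.6]
wrist_force: [0.1, -0.4, 0.2]
opening: 0.045
```

View pics/a8.png

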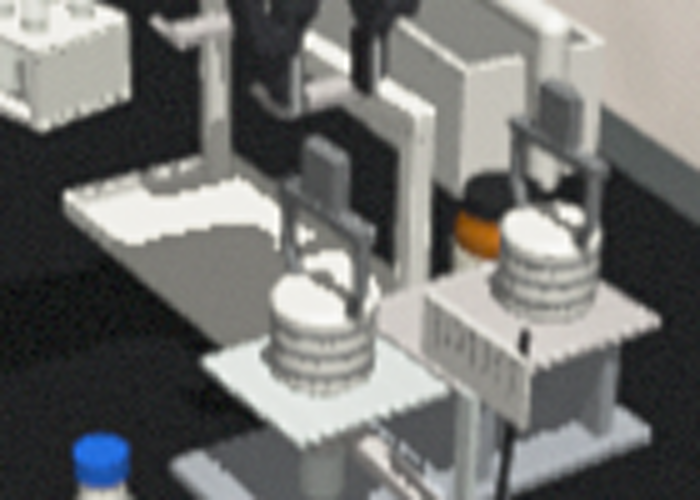

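Cartridge B stands released on the pan, which is still up 3 s later (same corner (200,360)); pointer unchanged at (525,340). So B is light too. A is upright on the deck at (548,265). I'll confirm numerically against a5, then regrasp B and move it 97 mm to deck_near.

```bash
python3 -c "
import cv2
a=cv2.imread('pics/a5.png').astype(int);b=cv2.imread('pics/a8.png').astype(int)
print(abs(a-b)[300:450,200:450].mean())"; python3 -m inch '[[[0,25,0],[0,0,0],45],[[0,45,0],[0,0,0],45],[[0,54,0],[0,0,0],45],[[0,54,0],[0,0,0],30],[[0,54,0],[0,0,0],20],[[0,54,0],[0,0,0],14],[[0,54,0],[0,0,0],5],[[0,54,0],[0,0,0],5],[[0,54,0],[0,0,0],5],[[0,48,0],[0,0,0],5],[[0,36,0],[0,0,0],5],[[0,34,0],[0,0,0],5],[[0,34,0],[0,0,0],5]]'; python3 -m inch '[[[10,0,0],[0,0,0],5],[[25,0,0],[0,0,0],5],[[42,0,0],[0,0,0],5],[[60,0,0],[0,0,0],5],[[77,0,0],[0,0,0],5],[[90,0,0],[0,0,0],5],[[97,0,0],[0,0,0],5],[[97,0,0],[0,0,0],5],[[97,0,0],[0,0,0],5],[[97,10,0],[0,0,0],5],[[97,18,0],[0,0,0],5],[[97,21,0],[0,0,0],5],[[97,21,0],[0,0,0],5]]'
```

```text
5.327493333333333
time: 24.4
ee_pos: [0.5053, -0.058, 0.243]
tcp_rot: [-89.9, -0.5, 5.6]
wrist_force: [0.1, -0.1, -1.8]
opening: 0.0113
time: 25.7
ee_pos: [0.6016, -0.0486, 0.2224]
tcp_rot: [-89.9, -0.5, 5.6]
wrist_force: [0.2, -0.5, -1.7]
opening: 0.011
```

```bash
python3 -m inch '[[[0,1,0],[0,0,0],5],[[0,2,0],[0,0,0],5],[[0,3,0],[0,0,0],5],[[0,3,0],[0,0,0],5]]';  python3 -m inch '[[[0,0,0],[0,0,0],14],[[0,0,0],[0,0,0],18],[[0,0,0],[0,0,0],24],[[0,0,0],[0,0,0],30],[[0,0,0],[0,0,0],36],[[0,0,0],[0,0,0],36],[[0,-20,0],[0,0,0],36],[[0,-50,0],[0,0,0],36],[[0,-80,0],[0,0,0],36],[[0,-100,0],[0,0,0],36],[[0,-100,0],[0,0,0],36],[[0,-100,0],[0,0,0],36]]'; python3 -c "
from h import *
s=bot.camera('side');save(s,'a9.png',[190,120,330,220],5);go(.6,0,.3,5.5)"
```

```text
time: 26.1
ee_pos: [0.602, -0.0486, 0.2217]
tcp_rot: [-90.0, -0.7, 5.6]
wrist_force: [-1.1, -0.0, 11.3]
opening: 0.0113
time: 27.3
ee_pos: [0.6011, -0.0488, 0.3214]
tcp_rot: [-90.0, -0.7, 5.6]
wrist_force: [0.8, -0.2, -0.1]
opening: 0.0363
shift [ 3.6 20.7 48.6] turn [-0.001  0.001  0.01 ] | t 27.4 pos [ 0.6009 -0.0488  0.3206] rpy [-90.   -0.6   5.6] F [-0.87  0.76 -0.59] open 36.2
```

View pics/a9.png

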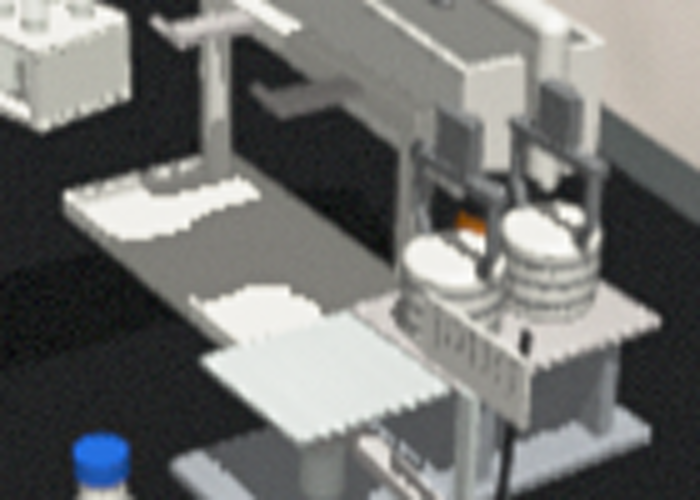

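Both cartridges stand upright on the deck (drums at (455,270) and (548,265)), the pan is empty and up, and the gripper is well clear. Handing in.

```bash
python3 -c "
from workcell import bot
print(bot.job_done())"
```

```text
the job is handed in; nothing more can be done
None
```

I weighed both white cartridges one at a time. Neither tipped the beam, so I treated both as light (clean) and stood them on the deck. The first went to the far place, about 173 mm from the pan centre, and the second to the near place, about 97 mm. I handed the job in at about 27 s and got no verdict back.

- **Final picture:** both cartridges stand upright and released on the deck, clear of the empty, raised pan, with the gripper about 10 cm above the release height. The side view showed nothing disturbed, but I did not measure the bystanders again.
- **First weighing:** the pan had not moved about 3 s after release; two pictures 1.5 s apart differed only by noise.
- **Second weighing:** the pan corner and pointer were in the same pixels about 3 s after release. The pixel comparison with the first weighing was less clean (mean difference 5.3 against about 2 for noise). I put that down to a slightly different standing position and shadow.
- **Wrist force:** it read about 1.4–1.8 N with a cartridge held, which fits a light one, but the reading drifts by up to about 1 N.
- **Contact forces:** putting the second one down showed a brief 11 N contact force, and each bench grasp about 7 N, both far below the limits.

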